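# Release the spring cover of the battery box

### The job

The cells in the bench battery box with the orange thumb latch are flat and must be changed. Slide its orange latch sideways, the way the white arrow beside it points, until the white spring cover is released and swings up, and leave it standing open. The box with the blue latch stays shut.

Things in the scene. Friction and masses are not known exactly. Their poses are not given: they have to be found in the camera images.
- orange_box_thumb (a point): Centre of the orange latch's ribbed thumb piece, 17 (x) x 14 (y) x 14 mm high, 47 mm above the table; nothing else within 25 mm stands over 3 mm above its foot. Moves with the latch. Axes are the box's: z up, +y the way to slide (white arrow), +x to cover and hinge. Box: grey on black, 144 (x) x 84 (y) x 38 mm, fixed; latch end faces the robot within 25 degrees, point 22 mm in from it.
- orange_box_latch (a joint): Slide of the orange latch along the box's +y (to the left, seen from the latch end looking to the cover), in m: 0 at rest, 0.020 at its end stop. The cover is let go at about 0.008. A light spring (0.8 N at rest, 1.6 N at the stop) takes the latch back to 0 when it is released.
- orange_box_cover (a joint): Hinge of the white cover (62 x 54 mm) of the orange-latched box, in rad: 0 shut, held by the latch; 1.45 fully open. It begins 21 mm to +x of the thumb piece's centre, level with its foot, and is hinged at its far edge. Once let go, its spring throws it up in under a second and holds it; its edge then stands about 105 mm above the table.
- blue_box_cover (a joint): Hinge of the cover of the second, otherwise equal battery box, with a blue latch, in rad: 0 shut. The two boxes stand left and right of the robot's middle line, either way round, their middles about 0.26 m or more apart.
Not all that is in view belongs to the job. Leave any purple look-alike of the part that bears orange_box_thumb alone.

How it is judged:
By the outcome, as a careful person would: the job done as asked, in the order asked, and still so for the second after the job is handed in, with the robot touching nothing.
It also fails if it takes over 32 s, if anything falls off the work surface, if the arm or the gripper's body presses on something with over 40 N, if the wrist force passes 120 N, or if a joint passes its speed limit or range.

### The arm

A 6-joint arm with a two-finger parallel gripper is mounted at the origin on a cart in front of the work surface, level with it; the furniture and walls round the work are solid. World frame = base frame: x ahead of the robot, y to its left, z up, the work surface at z = 0. Lengths are in m, angles in rad, forces in N, time in s.
With the tool pointing down it reaches from about 0.35 to 0.775 m from the base axis. Payload 5.5 kg.
Tool frame: the origin (TCP) lies at the very end of the fingers, on their centre line; the grasp point (between the pads) lies 19 mm behind it; y points along the fingers, x is the direction in which the jaws open and shut, and the axes are right-handed (so a half turn about y gives the same grasp; the last joint's range is limited). The gripper opens to 85 mm and grips with 20 to 120 N. Pads are 22 mm wide; open, the fingers measure 114 mm over their backs; the gripper's body (76 mm by 85 mm) begins 54 mm behind the grasp point. The pads swing forward as they close: fully open they stand 13 mm farther back than shut.
Start: joints at [1.204, 0.313, 0.046, 1.304, 0, 1.431], TCP at [0.129, 0.56, 0.208] pointing down, gripper open.
Joint ranges: [-2.76, 2.76], [-0.86, 1.69], [-1.03, 1.26], [-2.2, 2.34], [-1.47, 1.5], [-3.14, 3.14]. Speed limits (rad/s): [2.57, 2.57, 3.14, 3.14, 3.14, 3.14].

### API

Orientations are given as a rotation vector (axis times angle).
In Python, from bench import bot, camera, camera_info, ticket gives the robot as it stands. The module is installed in compiled form; this text tells all that it offers.
- The arm moves only by the tool arm_command, never from a script. Its arguments are lists of equal length, an entry for each row: "linear": the shift along the world's x, y, z scaled (see below), a list of three; "rot": the turn, a rotation vector about the world's x, y, z scaled (see below), a list of three; "hand": the opening, from -1 (shut) to 1 (fully open). In form: {"linear": [[dx, dy, dz], ...], "rot": [[ax, ay, az], ...], "hand": [hand, ...]}. A call has exactly 5 rows; each row is the pose to reach, as a shift and turn from the pose commanded when the call began, turning the shorter way round; what a row does not reach only later rows make up. The controller multiplies each number of a shift by 30 cm and each number of a turn by 360 degrees. A row lasts 1/8 s, in which the tool goes at most 62.5 mm and 10.7 degrees, less where a joint would pass 70% of its speed; a pose out of reach is approached as far as the arm can. A call with a number of a shift or a turn outside -1 to 1 is refused whole. A call with a gripper value outside its range is refused whole. The fingers move at their own pace and stop on an object; "force" is the grip in N (left out, the last holds). Time passes only in rows, so rows that repeat a pose let the fingers close, or fill a call up. It gives the time, the measured TCP pose, the force and the opening at its end, in the units of the state.
- bot.get_state(): the state, without advancing time (a new reading comes with each control period).
- camera(name): name is "scene" or "top" or "wrist"; returns (picture, depth): 420x560x3 uint8, red, green, blue; 420x560 float32, m along the optical axis (not along the pixel's ray), 0 where there is no reading.
- camera_info(name): a dict with "fx", "fy", "cx", "cy" (pixels), "R" (3x3) and "t" (3): a world point X has camera coordinates R X + t. Camera axes: x right, y down, z forward; pixel columns grow to the right and rows downward; lengths in m; the calibration is good to about 2 mm. A picture is of the moment at which its call begins: read the wrist's pose just before it. camera_info takes no time and is no camera call; for the wrist camera it gives the pose at the moment of the call.
- ticket.close_job(): hands the job in, once; it reports no verdict.
The state is a dict: "t": time; "qpos": joint angles; "qvel": joint speeds; "joint_torque": joint torques, N m; "tcp_pos": TCP position; "eef_rot": TCP orientation; "ft_force": force on the tool from outside, world axes, zero at the start; "moment": the same for the moment, N m; "finger_gap": opening from 0.0 (shut) to 1.0 (fully open).
Only numpy, scipy, OpenCV 4.12 (cv2) and the standard library are available. Lean on these libraries where they do the work, as an engineer would, in place of code of your own. Each camera call takes 0.05 s, during which the arm holds its last target.

## Working session

There is one attempt and no reset: what is moved stays moved. The work goes in short steps, Python scripts to look and compute and a tool call to move; the robot and the scene stay as the last step left them, time stands still between calls to the robot, and variables do not carry over. Pictures are saved under pics/ and viewed, and the job is handed in when it is done.

Besides the shell and the picture viewer there is one more tool, called after "Request:" by a JSON object that holds its "method" and its "body". arm_command: Moves the arm, as the interface text tells. Its arguments: {"type":"object","properties":{"linear":{"type":"array"},"rot":{"type":"array"},"hand":{"type":"array"},"force":{"type":"number"}},"required":["linear","rot","hand"]}

```bash
mkdir -p pics; ls; python3 - <<'E'
from bench import bot, camera, camera_info
import cv2,numpy as np
s=bot.get_state()
for k in s: print(k,np.round(s[k],4))
for n in ("scene","top"):
    p,d=camera(n); cv2.imwrite(f"pics/{n}0.png",p[:,:,::-1]); np.savez(f"pics/{n}0.npz",p=p,d=d)
    c=camera_info(n); print(n,c)
E
```

```text
pics
t 0.0
qpos [1.2044 0.314  0.045  1.3036 0.     1.4312]
qvel [ 0.0007 -0.0018 -0.0006  0.0006 -0.0009  0.0006]
joint_torque [ 6.00000e-04 -4.80624e+01  2.98533e+01  1.91000e-02 -1.00000e-04
  0.00000e+00]
tcp_pos [0.1291 0.5597 0.207 ]
eef_rot [-1.3089 -1.0393  1.042 ]
ft_force [ 0.4947 -0.065   1.0701]
moment [-0.0323  0.0408  0.0116]
finger_gap 1.0004
scene {'fx': 401.98000032723024, 'fy': 401.98000032723024, 'cx': 278.04834779419144, 'cy': 205.9270541779462, 'R': array([[-0.70284183, -0.71128384,  0.00941602],
       [-0.56360118,  0.54873817, -0.61744646],
       [ 0.43401276, -0.43927407, -0.78655655]]), 't': array([0.4155532 , 0.36868012, 0.64270652])}
top {'fx': 545.4085713055384, 'fy': 545.4085713055384, 'cx': 280.30748980134786, 'cy': 213.53642938599685, 'R': array([[-0.00798412, -0.99993205, -0.00849463],
       [-0.99913882,  0.00832311, -0.04064908],
       [ 0.04071702,  0.00816277, -0.99913737]]), 't': array([-0.00951576,  0.60460757,  1.11135035])}
```

View pics/top0.png

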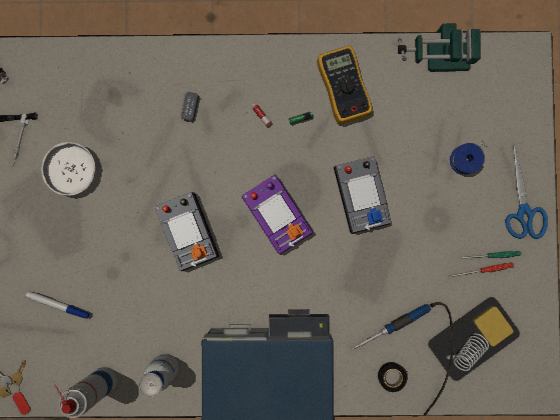

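View pics/scene0.png

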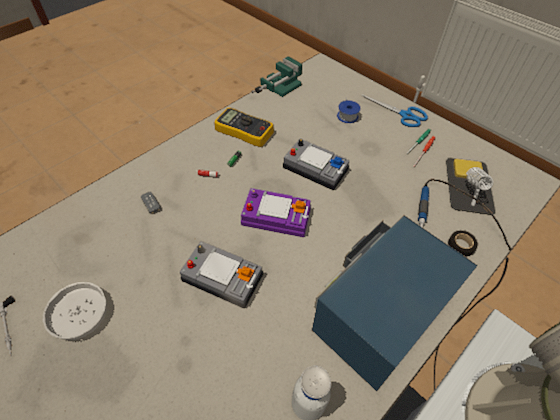

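```bash
cat > h.py <<'E'
import numpy as np,cv2
from bench import bot,camera,camera_info
def back(ci,u,v,z):
    R,t=np.array(ci['R']),np.array(ci['t'])
    d=R.T@np.array([(u-ci['cx'])/ci['fx'],(v-ci['cy'])/ci['fy'],1.]); o=-R.T@t
    return o+d*(z-o[2])/d[2]
def cloud(ci,d):
    R,t=np.array(ci['R']),np.array(ci['t'])
    v,u=np.mgrid[0:d.shape[0],0:d.shape[1]]
    P=np.stack([(u-ci['cx'])/ci['fx']*d,(v-ci['cy'])/ci['fy']*d,d],-1)
    return (P-t)@R
def orange(p):
    h=cv2.cvtColor(p,cv2.COLOR_RGB2HSV); return cv2.inRange(h,(4,160,120),(20,255,255))
E
python3 - <<'E'
from h import *
out=[]
for n,(x0,x1,y0,y1) in {'top':(145,235,180,280),'scene':(170,275,235,310)}.items():
    f=np.load(f'pics/{n}0.npz');p,d=f['p'],f['d'];ci=camera_info(n)
    cv2.imwrite(f'pics/{n}0z.png',cv2.resize(p[y0:y1,x0:x1,::-1],None,fx=5.5,fy=5.5,interpolation=cv2.INTER_CUBIC))
    m=orange(p);N,L,S,C=cv2.connectedComponentsWithStats(m)
    P=cloud(ci,d)
    for i in range(1,N):
        if S[i,4]>15:
            q=P[(L==i)&(d>0)]; print(n,S[i],C[i].round(1),q.mean(0).round(4),q[:,2].max().round(4), back(ci,*C[i],.047).round(4))
    if n=='top':
        print('blue toolbox max z', P[330:,205:330,2].max(), P[330:400,200:335].reshape(-1,3).min(0),P[310:400,200:335].reshape(-1,3).max(0))
        g=P[:,:,2]
        for r in range(300,345,5): print(r,P[r,235].round(3),P[r,300].round(3))
        m2=(g>0.06)&(d>0); N,L,S,C=cv2.connectedComponentsWithStats(m2.astype(np.uint8))
        for i in range(1,N):
            if S[i,4]>40: q=P[L==i]; print(S[i],q.min(0).round(3),q.max(0).round(3))
E
```

```text
top [318  46  54  75 384] [342.4  84. ] [ 0.8683 -0.1437  0.0294] 0.0359 [ 0.8631 -0.1418  0.047 ]
top [287 224  16  16 147] [293.6 230.9] [ 0.5683 -0.041   0.0454] 0.0582 [ 0.5682 -0.0409  0.047 ]
top [191 244  16  16 126] [197.2 251.1] [0.5294 0.1518 0.0456] 0.059 [0.5295 0.1516 0.047 ]
top [495 264   7   6  16] [498.9 266.8] [ 0.4916 -0.4619  0.0101] 0.0138 [ 0.4939 -0.447   0.047 ]
blue toolbox max z 1.134887583256835 [ 0.22284059 -0.12322104 -0.00614389] [0.55876005 0.15452757 1.13488758]
300 [ 0.427  0.081 -0.   ] [ 0.426 -0.054  0.002]
305 [ 0.416  0.081 -0.   ] [ 0.416 -0.053  0.004]
310 [ 0.406  0.081 -0.001] [ 0.414 -0.052  0.064]
315 [ 0.395  0.081 -0.005] [ 0.405 -0.051  0.071]
320 [ 0.385  0.081 -0.   ] [ 0.392 -0.052  0.049]
325 [0.378 0.079 0.02 ] [ 0.383 -0.052  0.052]
330 [0.384 0.071 0.11 ] [ 0.373 -0.052  0.05 ]
335 [0.377 0.07  0.122] [ 0.373 -0.05   0.106]
340 [0.371 0.068 0.14 ] [ 0.369 -0.049  0.136]
[451  29  12  32 351] [ 0.904 -0.377  0.06 ] [ 0.966 -0.357  0.077]
[467  29  14  32 410] [ 0.904 -0.413  0.06 ] [ 0.964 -0.388  0.078]
[  201   309   133   111 11837] [ 0.227 -0.109  0.06 ] [0.416 0.13  0.144]
[454 345  26  26 242] [ 0.298 -0.397  0.06 ] [ 0.344 -0.347  0.09 ]
[139 360  35  37 923] [0.266 0.196 0.06 ] [0.319 0.252 0.137]
[  55  374   54   44 1381] [0.242 0.324 0.06 ] [0.304 0.378 0.196]
scene [423 136  12  16  56] [428.6 143.5] [ 0.4915 -0.4532  0.0093] 0.0126 [ 0.4772 -0.4096  0.047 ]
scene [292 201  14  12 115] [298.5 206.4] [ 0.5669 -0.0376  0.0442] 0.0559 [ 0.5655 -0.0361  0.047 ]
scene [237 266  17  16 157] [244.6 273.2] [0.527  0.1539 0.0447] 0.0561 [0.5259 0.1547 0.047 ]
```

```bash
sleep 0
```

```text
(no output)
```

View pics/top0z.png

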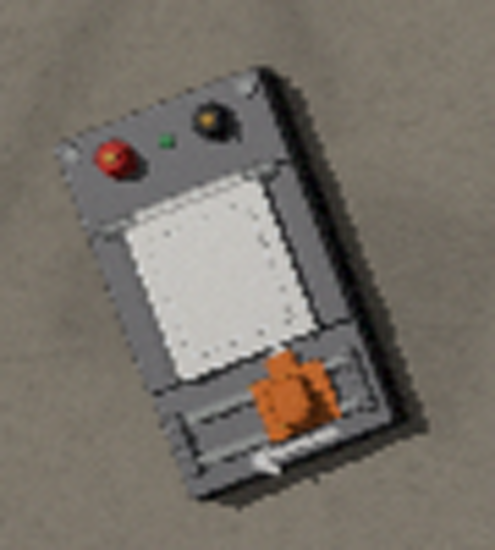

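View pics/scene0z.png

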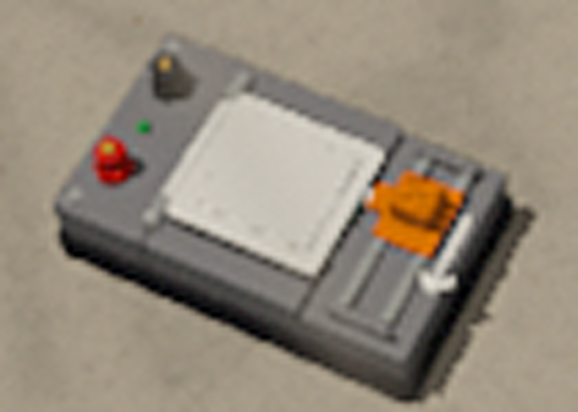

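```bash
python3 - <<'E'
from h import *
from scipy.spatial.transform import Rotation as Ro
R0=Ro.from_rotvec([-1.3089,-1.0393,1.042]); print(R0.as_matrix().round(3))
th={}
for n in ('top','scene'):
    f=np.load(f'pics/{n}0.npz');p,d=f['p'],f['d'];ci=camera_info(n);P=cloud(ci,d)
    h=cv2.cvtColor(p,cv2.COLOR_RGB2HSV)
    m=cv2.inRange(h,(0,0,150),(180,50,255))
    N,L,S,C=cv2.connectedComponentsWithStats(m)
    for i in range(1,N):
        c=back(ci,*C[i],.04)
        if S[i,4]>300 and abs(c-[.58,.17,.04]).max()<.06:
            ct,_=cv2.findContours((L==i).astype(np.uint8),0,1)
            w=np.array([back(ci,u,v,.04)[:2] for u,v in ct[0][:,0]],np.float32)
            r=cv2.minAreaRect(w); print(n,'cover',r)
    m=orange(p); q=P[(m>0)&(d>0)]; q=q[(abs(q[:,:2]-[.528,.152])<.03).all(1)]
    print(n,np.sort(q[:,2])[::6].round(3))
    a=np.deg2rad(20); ex=np.array([np.cos(a),np.sin(a)]);ey=np.array([-ex[1],ex[0]])
    for zmin in (.046,.05):
        k=q[q[:,2]>zmin]; X=k[:,:2]@ex;Y=k[:,:2]@ey
        c=(X.min()+X.max())/2*ex+(Y.min()+Y.max())/2*ey
        print(zmin,len(k),k.mean(0).round(4),np.ptp(X).round(4),np.ptp(Y).round(4),c.round(4))
E
```

```text
[[ 0.225 -0.001 -0.974]
 [ 0.974 -0.002  0.225]
 [-0.002 -1.     0.   ]]
top cover ((0.5719126462936401, 0.17837613821029663), (0.06664042919874191, 0.05273927003145218), 20.916353225708008)
top [0.036 0.037 0.038 0.038 0.039 0.039 0.04  0.04  0.041 0.041 0.042 0.043
 0.044 0.051 0.052 0.053 0.054 0.054 0.055 0.056 0.056]
0.046 51 [0.5275 0.1506 0.054 ] 0.0241 0.0121 [0.5309 0.1519]
0.05 48 [0.5273 0.1505 0.0543] 0.0158 0.0121 [0.527  0.1505]
scene cover ((0.5681142807006836, 0.028477847576141357), (1.115878939628601, 0.7468092441558838), 89.99793243408203)
scene cover ((0.5743201375007629, 0.17922255396842957), (0.06716252863407135, 0.05802629515528679), 17.690553665161133)
scene [0.019 0.037 0.038 0.038 0.038 0.039 0.039 0.039 0.04  0.04  0.04  0.04
 0.041 0.041 0.042 0.045 0.047 0.051 0.052 0.052 0.052 0.053 0.053 0.054
 0.054 0.055 0.056]
0.046 62 [0.527  0.1514 0.0525] 0.0161 0.0134 [0.5274 0.1508]
0.05 55 [0.5272 0.1509 0.0531] 0.0161 0.0134 [0.5274 0.1508]
```

Request:
{"method": "arm_command", "body": {"linear": [[0.16, -0.03, 0.1], [0.34, -0.08, 0.2], [0.53, -0.16, 0.24], [0.72, -0.25, 0.24], [0.91, -0.36, 0.24]], "rot": [[0, 0, 0.018], [0, 0, 0.037], [0, 0, 0.056], [0, 0, 0.075], [0, 0, 0.093]], "hand": [-0.2, -0.2, -0.2, -0.2, -0.2]}}

```text
t: 0.72
tcp_pos: [0.3993, 0.4541, 0.2796]
eef_rot: [-1.016, -1.47, 1.47]
ft_force: [0.3, 1.6, -0.4]
finger_gap: 0.401
```

Request:
{"method": "arm_command", "body": {"linear": [[0.08, -0.17, -0.03], [0.16, -0.34, -0.08], [0.24, -0.51, -0.14], [0.3, -0.68, -0.2], [0.36, -0.84, -0.26]], "rot": [[0, 0, 0], [0, 0, 0], [0, 0, 0], [0, 0, 0], [0, 0, 0]], "hand": [-0.2, -0.2, -0.2, -0.2, -0.2]}}

```text
t: 1.35
tcp_pos: [0.5058, 0.2011, 0.2009]
eef_rot: [-1.018, -1.467, 1.468]
ft_force: [0.3, 0.3, -0.4]
finger_gap: 0.401
```

```bash
python3 - <<'E'
from h import *
from scipy.spatial.transform import Rotation as Ro
s=bot.get_state(); print(s['t'],s['tcp_pos'].round(4) if hasattr(s['tcp_pos'],'round') else s['tcp_pos'],s['qpos']); print(Ro.from_rotvec(s['eef_rot']).as_matrix().round(3))
print(camera_info('wrist'))
for n in ('scene','wrist'):
    p,d=camera(n); cv2.imwrite(f'pics/{n}1.png',p[:,:,::-1]); np.savez(f'pics/{n}1.npz',p=p,d=d)
E
```

```text
1.35 [0.5058 0.2011 0.2009] [ 2.30955053e-01  2.56106947e-01 -4.84216148e-02  1.26693931e+00
  6.85870390e-05 -1.26287047e-01]
[[-0.35  -0.001 -0.937]
 [ 0.937 -0.    -0.35 ]
 [ 0.    -1.     0.001]]
{'fx': 296.668827370296, 'fy': 296.668827370296, 'cx': 280.08685048182014, 'cy': 207.8128010159405, 'R': array([[-3.48550109e-01,  9.37290092e-01,  3.25725705e-04],
       [ 8.93794100e-01,  3.32270576e-01,  3.01211508e-01],
       [ 2.82214332e-01,  1.05278435e-01, -9.53557299e-01]]), 't': array([-0.01188741, -0.55663743,  0.21009123])}
```

View pics/scene1.png

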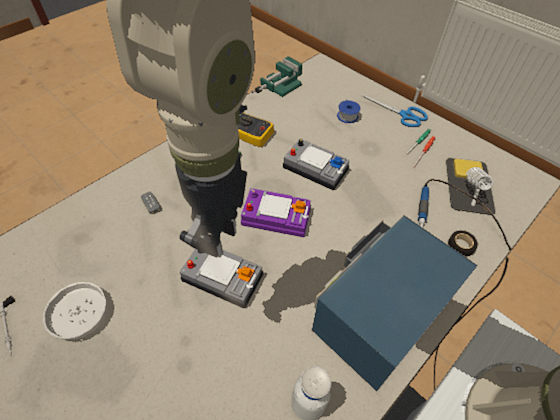

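View pics/wrist1.png

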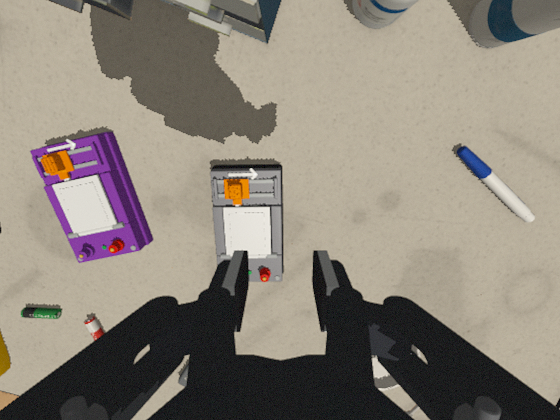

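```bash
python3 - <<'E'
from h import *
f=np.load('pics/wrist1.npz');p,d=f['p'],f['d'];ci=camera_info('wrist');P=cloud(ci,d)
m=orange(p);q=P[(m>0)&(d>0)]
q=q[(abs(q[:,:2]-[.528,.152])<.03).all(1)]
a=np.deg2rad(20.5); ex=np.array([np.cos(a),np.sin(a)]);ey=np.array([-ex[1],ex[0]])
for z in(.046,.05):
    k=q[q[:,2]>z];X=k[:,:2]@ex;Y=k[:,:2]@ey
    print(len(k),np.ptp(X),np.ptp(Y),((X.min()+X.max())/2*ex+(Y.min()+Y.max())/2*ey).round(4),k[:,2].mean())
h=cv2.cvtColor(p,cv2.COLOR_RGB2HSV);mm=cv2.inRange(h,(0,0,150),(180,50,255));N,L,S,C=cv2.connectedComponentsWithStats(mm)
i=L[230,246]; ct,_=cv2.findContours((L==i).astype(np.uint8),0,1)
print(S[i],cv2.minAreaRect(np.array([back(ci,u,v,.04)[:2] for u,v in ct[0][:,0]],np.float32)))
E
```

```text
210 0.0164112816623857 0.014042106419288589 [0.5244 0.1528] 0.054695819854218695
193 0.015839592871606745 0.014042106419288589 [0.5246 0.1529] 0.05533804726326971
[ 220  205   61   70 2440] ((0.5782690644264221, 0.18978235125541687), (0.08486676961183548, 0.0751565620303154), 13.46347427368164)
```

Request:
{"method": "arm_command", "body": {"linear": [[0.02, -0.07, -0.05], [0.053, -0.162, -0.15], [0.053, -0.162, -0.31], [0.053, -0.162, -0.31], [0.053, -0.162, -0.31]], "rot": [[0, 0, 0], [0, 0, 0], [0, 0, 0], [0, 0, 0], [0, 0, 0]], "hand": [-0.2, -0.2, -0.2, -0.2, -0.2]}}

```text
t: 2.08
tcp_pos: [0.522, 0.1551, 0.1102]
eef_rot: [-1.018, -1.469, 1.468]
ft_force: [-0.5, -0.1, 0.6]
finger_gap: 0.401
```

```bash
python3 - <<'E'
from h import *
p,d=camera('wrist'); cv2.imwrite(f'pics/wrist2.png',p[:,:,::-1])
E
```

```text
(no output)
```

View pics/wrist2.png

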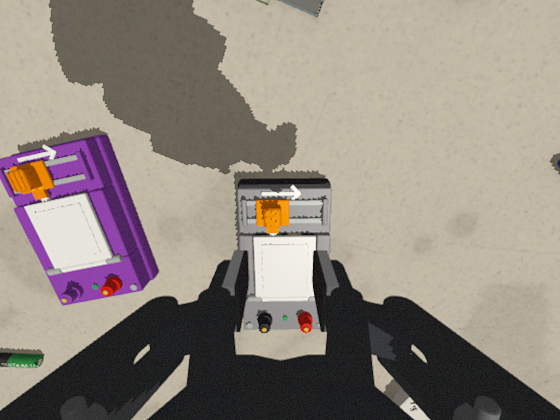

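Request:
{"method": "arm_command", "body": {"linear": [[0.013, -0.01, -0.05], [0.013, -0.01, -0.12], [0.013, -0.01, -0.18], [0.013, -0.01, -0.22], [0.013, -0.01, -0.22]], "rot": [[0, 0, 0], [0, 0, 0], [0, 0, 0], [0, 0, 0], [0, 0, 0]], "hand": [-0.2, -0.2, -0.2, -0.2, -0.2]}}

```text
t: 2.75
tcp_pos: [0.525, 0.1514, 0.0422]
eef_rot: [-1.017, -1.467, 1.468]
ft_force: [-0.5, 0.4, 0.4]
finger_gap: 0.404
```

```bash
python3 - <<'E'
from h import *
for n in('wrist','scene'):
    p,d=camera(n)
    if n=='scene': p=cv2.resize(p[180:320,150:350],None,fx=4,fy=4)
    cv2.imwrite(f'pics/{n}3.png',p[:,:,::-1])
E
```

```text
(no output)
```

View pics/wrist3.png

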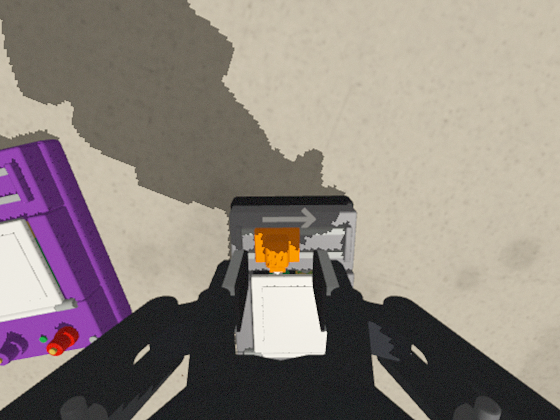

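View pics/scene3.png

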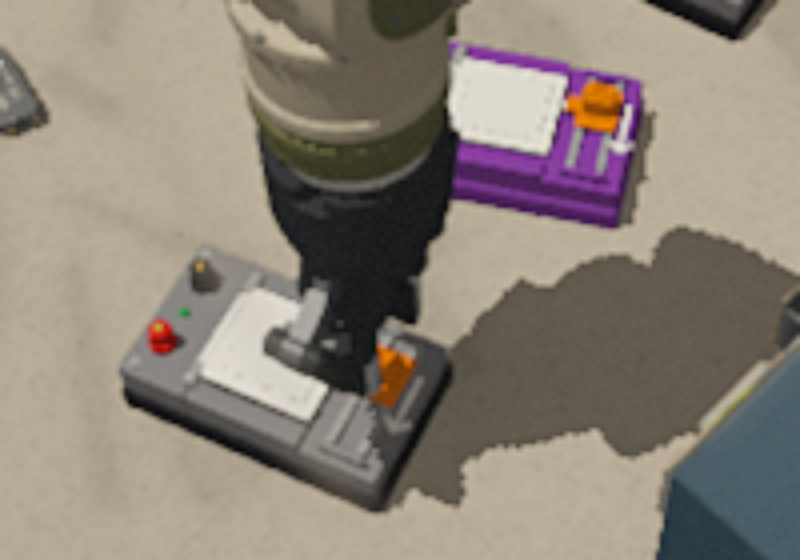

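```bash
python3 - <<'E'
from h import *
ci=camera_info('wrist');s=bot.get_state();R,t=ci['R'],ci['t']
ex=np.array([.937,.35,0]);ey=np.array([-.35,.937,0])
def pr(X): c=R@X+t; return (c[:2]/c[2]*ci['fx']+[ci['cx'],ci['cy']]).round(0)
T=np.array(s['tcp_pos']);print(T,s['ft_force'],pr(T))
for w in(-.017,.017):
  for a in(-.011,.011): print(w,a,pr(T+w*ey+a*ex))
img=cv2.imread('pics/wrist3.png');cv2.imwrite('pics/wrist3z.png',cv2.resize(img[190:370,180:380],None,fx=3.3,fy=3.3))
E
```

```text
[0.52592831 0.15149829 0.04341524] [-0.3731775   0.50116034 -0.2544807 ] [281. 245.]
-0.017 -0.011 [253. 228.]
-0.017 0.011 [254. 261.]
0.017 -0.011 [309. 228.]
0.017 0.011 [308. 261.]
```

View pics/wrist3z.png

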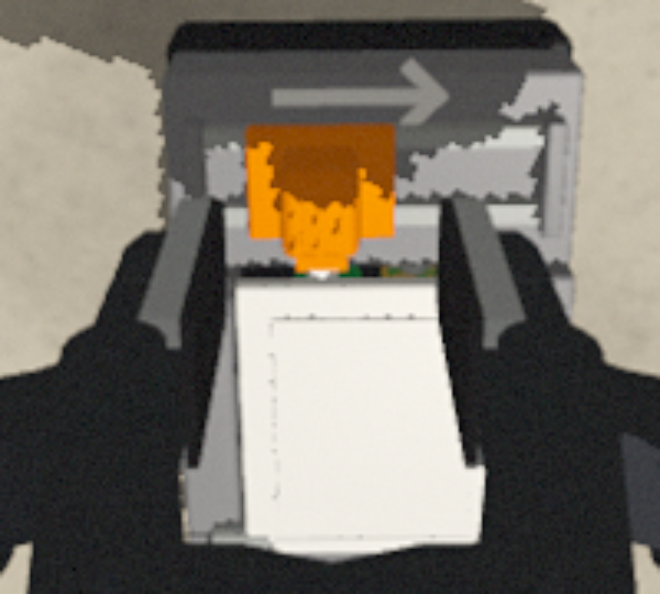

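```bash
python3 - <<'E'
from h import *
ci=camera_info('wrist');s=bot.get_state();T=np.array(s['tcp_pos'])
p,d=camera('wrist');P=cloud(ci,d);np.savez('pics/wrist4.npz',p=p,d=d)
ex=np.array([.937,.35,0]);ey=np.array([-.35,.937,0])
D=P-T
X=D@ex;Y=D@ey;Z=P[:,:,2]
for c in(238,241,244,247,313,317,321,325):
    print(c,[(r,*(1000*np.array([X[r,c],Y[r,c],Z[r,c]])).round(0).astype(int)) for r in range(240,282,5)])
E
```

```text
238 [(240, np.int64(-2), np.int64(-27), np.int64(41)), (245, np.int64(1), np.int64(-27), np.int64(41)), (250, np.int64(-11), np.int64(-22), np.int64(73)), (255, np.int64(-11), np.int64(-21), np.int64(79)), (260, np.int64(-11), np.int64(-20), np.int64(84)), (265, np.int64(-10), np.int64(-20), np.int64(88)), (270, np.int64(-11), np.int64(-19), np.int64(94)), (275, np.int64(-11), np.int64(-18), np.int64(98)), (280, np.int64(-11), np.int64(-18), np.int64(102))]
241 [(240, np.int64(-2), np.int64(-25), np.int64(41)), (245, np.int64(1), np.int64(-25), np.int64(41)), (250, np.int64(-10), np.int64(-20), np.int64(72)), (255, np.int64(-11), np.int64(-20), np.int64(79)), (260, np.int64(-11), np.int64(-19), np.int64(84)), (265, np.int64(-11), np.int64(-18), np.int64(88)), (270, np.int64(-11), np.int64(-18), np.int64(94)), (275, np.int64(-11), np.int64(-17), np.int64(98)), (280, np.int64(-9), np.int64(-17), np.int64(98))]
244 [(240, np.int64(0), np.int64(-24), np.int64(35)), (245, np.int64(4), np.int64(-24), np.int64(35)), (250, np.int64(-10), np.int64(-19), np.int64(72)), (255, np.int64(-11), np.
[... 1822 characters left out ...]
60, np.int64(-11), np.int64(19), np.int64(84)), (265, np.int64(-10), np.int64(19), np.int64(87)), (270, np.int64(-11), np.int64(18), np.int64(93)), (275, np.int64(-11), np.int64(17), np.int64(98)), (280, np.int64(-10), np.int64(17), np.int64(101))]
325 [(240, np.int64(1), np.int64(28), np.int64(35)), (245, np.int64(4), np.int64(29), np.int64(35)), (250, np.int64(-11), np.int64(23), np.int64(73)), (255, np.int64(-11), np.int64(22), np.int64(78)), (260, np.int64(-10), np.int64(21), np.int64(83)), (265, np.int64(-11), np.int64(20), np.int64(89)), (270, np.int64(-11), np.int64(19), np.int64(94)), (275, np.int64(-11), np.int64(19), np.int64(98)), (280, np.int64(-11), np.int64(18), np.int64(102))]
```

```bash
python3 - <<'E'
from h import *
ci=camera_info('scene');s=bot.get_state();T=np.array(s['tcp_pos'])
p,d=camera('scene');P=cloud(ci,d)
ex=np.array([.937,.35,0]);ey=np.array([-.35,.937,0])
D=P-T;X=D@ex;Y=D@ey;Z=P[:,:,2]
m=(d>0)&(abs(X)<.02)&(abs(Y)<.045)&(Z>.044)&(Z<.13)
h=cv2.cvtColor(p,cv2.COLOR_RGB2HSV); o=orange(p)>0
m&=~o
for y0 in range(-40,45,6):
    k=m&(Y*1000>=y0)&(Y*1000<y0+6)
    if k.sum(): print(y0,k.sum(),'zmin5',np.sort(Z[k])[:6].round(3),'X',np.median(X[k]).round(3))
R,t=ci['R'],ci['t']
def pr(Q): c=R@Q+t; return (c[:2]/c[2]*ci['fx']+[ci['cx'],ci['cy']]).round(0)
for z in(.045,.055,.07):
    print(z,[pr(np.r_[T[:2],z]+y*ey-.011*ex) for y in(-.017,.017,.03)])
cv2.imwrite('pics/scene4z.png',cv2.resize(p[235:305,200:290,::-1],None,fx=8,fy=8,interpolation=cv2.INTER_NEAREST))
E
```

```text
-40 3 zmin5 [0.117 0.12  0.12 ] X -0.01
-34 3 zmin5 [0.08  0.113 0.116] X -0.01
-28 11 zmin5 [0.078 0.081 0.085 0.086 0.091 0.105] X -0.01
-22 100 zmin5 [0.068 0.068 0.069 0.07  0.071 0.071] X -0.005
-10 4 zmin5 [0.049 0.052 0.052 0.053] X -0.005
-4 5 zmin5 [0.046 0.047 0.048 0.052 0.053] X -0.007
14 8 zmin5 [0.074 0.077 0.083 0.091 0.113 0.115] X -0.01
20 59 zmin5 [0.069 0.073 0.073 0.074 0.074 0.076] X -0.006
26 56 zmin5 [0.076 0.078 0.079 0.082 0.082 0.084] X -0.005
32 8 zmin5 [0.115 0.119 0.121 0.121 0.121 0.123] X -0.004
38 10 zmin5 [0.116 0.118 0.12  0.121 0.121 0.121] X -0.011
44 2 zmin5 [0.115 0.118] X -0.011
0.045 [array([255., 268.]), array([247., 282.]), array([244., 288.])]
0.055 [array([255., 265.]), array([247., 280.]), array([243., 285.])]
0.07 [array([255., 261.]), array([246., 276.]), array([243., 281.])]
```

View pics/scene4z.png

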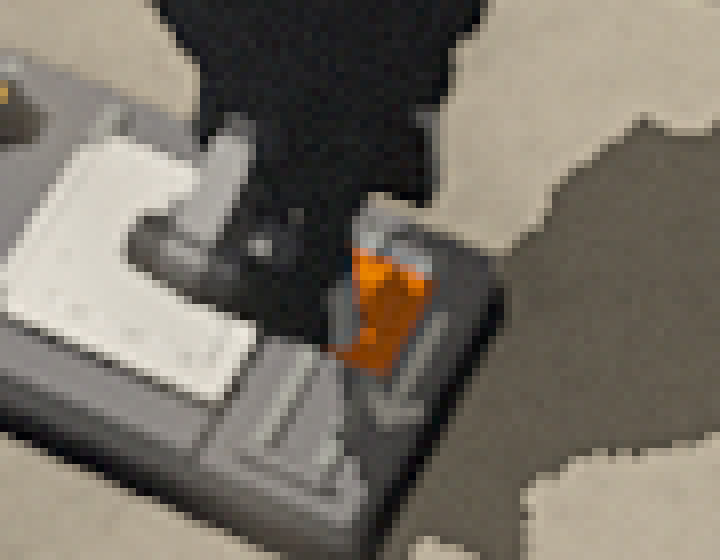

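Request:
{"method": "arm_command", "body": {"linear": [[-0.006, 0.016, 0], [-0.012, 0.032, 0], [-0.018, 0.048, 0], [-0.024, 0.064, 0], [-0.028, 0.075, 0]], "rot": [[0, 0, 0], [0, 0, 0], [0, 0, 0], [0, 0, 0], [0, 0, 0]], "hand": [-0.2, -0.2, -0.2, -0.2, -0.2]}}

```text
t: 3.58
tcp_pos: [0.5168, 0.1743, 0.0429]
eef_rot: [-1.018, -1.468, 1.468]
ft_force: [-0.2, -0.8, -0.8]
finger_gap: 0.405
```

```bash
python3 - <<'E'
from h import *
s=bot.get_state();print(s['tcp_pos'],s['ft_force'])
p,d=camera('wrist'); cv2.imwrite(f'pics/wrist5.png',p[:,:,::-1])
E
```

```text
[0.51678914 0.17433957 0.04289726] [-0.15676572 -0.76825493 -0.84772312]
```

View pics/wrist5.png

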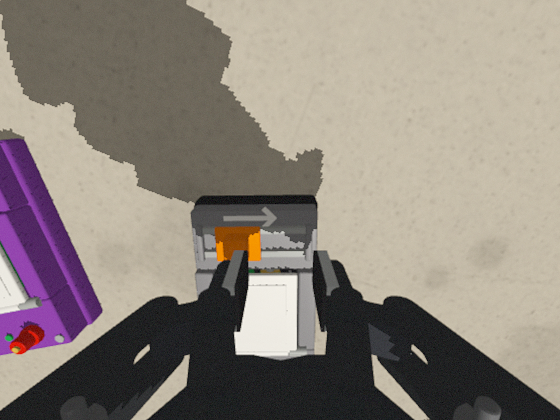

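Request:
{"method": "arm_command", "body": {"linear": [[0.014, -0.04, 0], [0.028, -0.075, 0], [0.028, -0.075, -0.03], [0.028, -0.075, -0.055], [0.028, -0.075, -0.075]], "rot": [[0, 0, 0], [0, 0, 0], [0, 0, 0], [0, 0, 0], [0, 0, 0]], "hand": [-0.2, -0.2, -0.2, -0.2, -0.2]}}

```text
t: 4.25
tcp_pos: [0.5248, 0.1514, 0.0194]
eef_rot: [-1.017, -1.467, 1.468]
ft_force: [0.7, 0.7, 0.4]
finger_gap: 0.4
```

```bash
python3 - <<'E'
from h import *
s=bot.get_state();T=np.array(s['tcp_pos']);print(T,s['ft_force'])
ci=camera_info('wrist');p,d=camera('wrist');cv2.imwrite('pics/wrist6.png',p[:,:,::-1]);P=cloud(ci,d)
ex=np.array([.937,.35,0]);ey=np.array([-.35,.937,0])
D=P-T;X=D@ex;Y=D@ey;Z=P[:,:,2]
for sg in(-1,1):
    m=(d>0)&(abs(X)<.013)&(Y*sg>.015)&(Y*sg<.03)&(Z>.043);print(sg,np.sort(Z[m])[:10].round(3))
E
```

```text
[0.52482405 0.15135198 0.01943815] [0.67079474 0.67390487 0.42512323]
-1 [0.045 0.045 0.045 0.045 0.045 0.046 0.046 0.046 0.046 0.046]
1 [0.045 0.045 0.045 0.045 0.046 0.046 0.046 0.046 0.046 0.046]
```

View pics/wrist6.png

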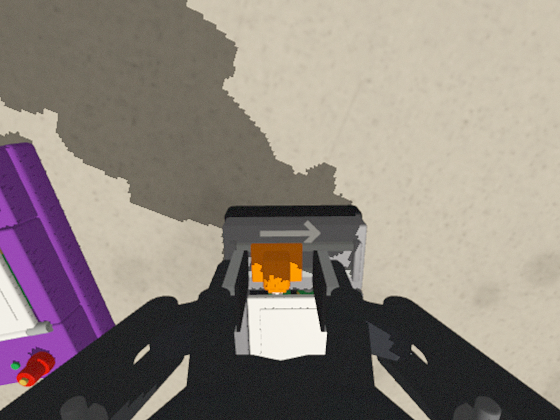

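Request:
{"method": "arm_command", "body": {"linear": [[-0.006, 0.016, 0], [-0.012, 0.032, 0], [-0.018, 0.048, 0], [-0.024, 0.064, 0], [-0.028, 0.075, 0]], "rot": [[0, 0, 0], [0, 0, 0], [0, 0, 0], [0, 0, 0], [0, 0, 0]], "hand": [-0.2, -0.2, -0.2, -0.2, -0.2]}}

```text
t: 4.92
tcp_pos: [0.5168, 0.1742, 0.0205]
eef_rot: [-1.018, -1.468, 1.468]
ft_force: [-0.1, -1.7, -0.3]
finger_gap: 0.398
```

```bash
python3 - <<'E'
from h import *
s=bot.get_state();print(s['tcp_pos'],s['ft_force'])
for n in('wrist','scene'):
    p,d=camera(n); cv2.imwrite(f'pics/{n}7.png',p[:,:,::-1])
E
```

```text
[0.5168307  0.17421518 0.02053281] [-0.13934561 -1.73416028 -0.25779111]
```

View pics/wrist7.png

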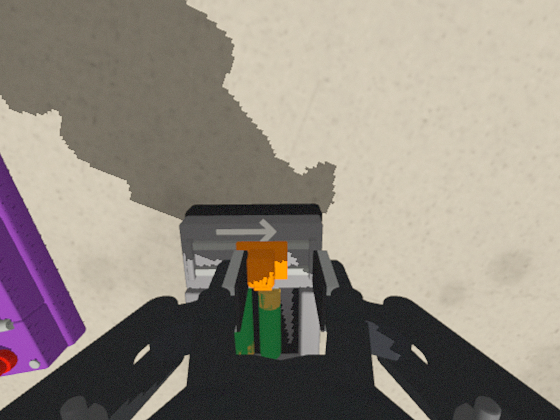

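View pics/scene7.png

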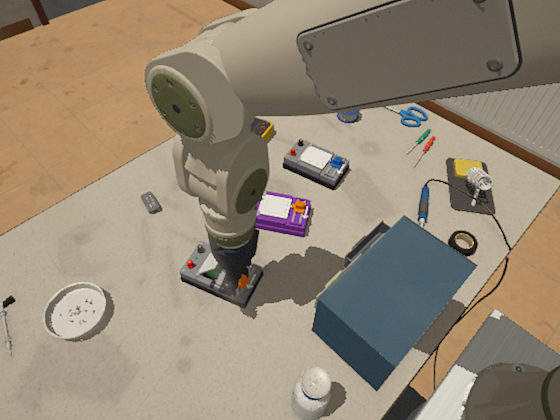

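Request:
{"method": "arm_command", "body": {"linear": [[0, 0, 0], [0, 0, 0], [0, 0, 0.04], [-0.02, -0.01, 0.12], [-0.04, -0.02, 0.25]], "rot": [[0, 0, 0], [0, 0, 0], [0, 0, 0], [0, 0, 0], [0, 0, 0]], "hand": [-0.2, -0.2, -0.2, -0.2, -0.2]}}

```text
t: 5.65
tcp_pos: [0.5041, 0.168, 0.0959]
eef_rot: [-1.016, -1.466, 1.468]
ft_force: [0.3, -0.3, 0.6]
finger_gap: 0.401
```

Request:
{"method": "arm_command", "body": {"linear": [[0, 0, 0.15], [0, 0, 0.3], [0, 0.15, 0.4], [0, 0.35, 0.45], [0, 0.5, 0.45]], "rot": [[0, 0, 0], [0, 0, 0], [0, 0, 0], [0, 0, 0], [0, 0, 0]], "hand": [-0.2, -0.2, -0.2, -0.2, -0.2]}}

```text
t: 6.28
tcp_pos: [0.5058, 0.3206, 0.2336]
eef_rot: [-1.02, -1.473, 1.464]
ft_force: [0.7, -0.6, 0.0]
finger_gap: 0.397
```

```bash
python3 - <<'E'
from h import *
s=bot.get_state();print(s['t'],s['tcp_pos'],s['ft_force'])
for n in('top','scene'):
    p,d=camera(n); cv2.imwrite(f'pics/{n}8.png',p[:,:,::-1])
    Z=cloud(camera_info(n),d); m=(d>0)&(abs(Z[:,:,0]-.6)<.07)&(abs(Z[:,:,1]-.18)<.06)&(Z[:,:,2]<.15); print(n,Z[m][:,2].max())
E
```

```text
6.275 [0.50582159 0.3205515  0.23356273] [ 0.73260902 -0.63761304  0.04303567]
top 0.10840271608032816
scene 0.10588493432246612
```

View pics/top8.png

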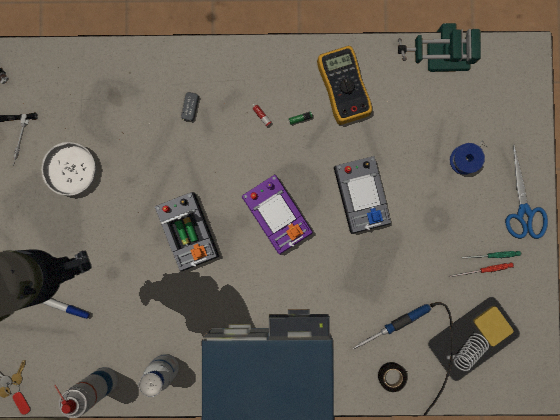

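View pics/scene8.png

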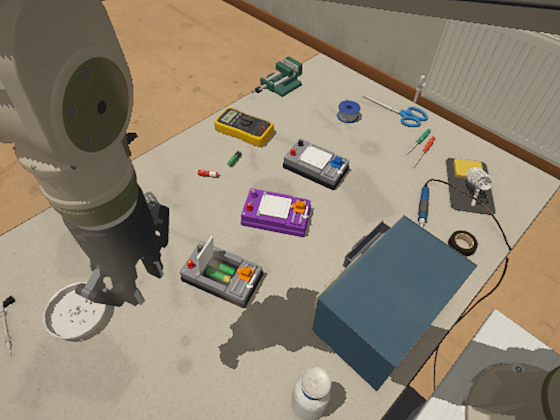

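The orange-latched box is open: the cover stands upright near (205,250) in the scene view. The purple and blue boxes are still shut and unmoved, and the robot is clear.

```bash
python3 -c "
from bench import ticket
print(ticket.close_job())"
```

```text
the job is handed in; nothing more can be done
None
```

The orange-latched box is open and the job is handed in. I straddled the thumb piece with part-open fingers and slid the latch about 14 mm along the white arrow. The cover sprang up, and I lifted the arm clear, finishing at about 6.3 s.

- **Final checks:** The top and scene views show the cover standing, with its edge measured at 106–108 mm (about 105 mm expected). The latch has sprung back to rest. The blue-latched box and the purple look-alike are shut and unmoved, and the robot is touching nothing. The highest force I read was about 2 N, though I only read it between moves.
- **What disagreed:** With the fingers part open, their tips stood about 25 mm above the reported TCP (the tool point at the fingertips), farther back than I expected. My first sideways stroke therefore passed over the latch without touching it. I measured the tips in the depth images, lowered the tool 23 mm and pushed again, which worked.

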